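# Lower two telescoping work rests to match the third

### The arm

A 7-joint arm with a two-finger parallel gripper is mounted at the origin on the work surface. World frame = base frame: x ahead of the robot, y to its left, z up, the work surface at z = 0. Lengths are in m, angles in rad, forces in N, time in s.
With the tool pointing down it reaches from about 0.4 to 0.875 m from the base axis. Payload 19.3 kg.
Tool frame: the origin (TCP) lies at the very end of the fingers, on their centre line; the grasp point (between the pads) lies 19 mm behind it; z points along the fingers, y is the direction in which the jaws open and shut (so a half turn about z gives the same grasp; the last joint's range is limited). The gripper opens to 85 mm and grips with 20 to 120 N. Pads are 22 mm wide; open, the fingers measure 114 mm over their backs; the gripper's body (76 mm by 85 mm) begins 54 mm behind the grasp point. The pads swing forward as they close: fully open they stand 13 mm farther back than shut.
Start: joints at [1.147, 0.521, -0.036, 1.599, 0.021, 1.021, -0.113], TCP at [0.217, -0.586, 0.231] pointing down, gripper open.
Joint ranges: [-2.91, 2.91], [-0.3, 2.13], [-1.5, 1.42], [0.17, 2.43], [-1.26, 4.41], [0.16, 1.93], [-2.52, 2.52]. Speed limits (rad/s): [1.89, 1.89, 2.39, 2.39, 3.01, 3.01, 3.01].

### API

Orientations are given as a unit quaternion [w, x, y, z].
In Python, from rig import r gives the robot as it stands.
- The arm moves only by the tool servo_tool, never from a script. Its argument "increments" is a list of rows, each a list of 3 entries, a list of its own where there are three numbers: the opening, from 0 (shut) to 1 (fully open), then the shift along the tool's x, y, z in mm, then the turn, a rotation vector about the tool's x, y, z in degrees. A call has 1 to 20 rows; each row is the pose to reach, as a shift and turn from the pose commanded when the call began, along the tool's axes at that moment; what a row does not reach only later rows make up. A row lasts 1/8 s, in which the tool goes at most 62.5 mm and 10.7 degrees, less where a joint would pass 70% of its speed; a pose out of reach is approached as far as the arm can. A call with a gripper value outside its range is refused whole. The fingers move at their own pace and stop on an object; "newtons" is the grip in N (left out, the last holds). Time passes only in rows, so rows that repeat a pose let the fingers close. It gives the time, the measured TCP pose, the force and the opening at its end, in the units of the state.
- r.sense(): the state, without advancing time (a new reading comes with each control period).
- r.grab_frame(name): name is "scene" or "top" or "wrist"; returns the picture (480x640x3 uint8, blue, green, red); there is no depth.
- r.camera_params(name): a dict with "fx", "fy", "cx", "cy" (pixels), "R" (3x3) and "t" (3): a world point X has camera coordinates R X + t; the wrist camera has in their place "T_tool_cam" (4x4, takes a point from camera to tool coordinates, whose origin is the TCP and whose axes are the flange's). Camera axes: x right, y down, z forward; pixel columns grow to the right and rows downward; lengths in m; the calibration is good to about 2 mm. A picture is of the moment at which its call begins: read the wrist's pose just before it. camera_params takes no time and is no camera call.
- r.hand_in(): hands the job in, once; it reports no verdict.
Trained networks look in the newest picture that a camera, given by its name, has taken for a name from the list of things; names that differ only in an ending like _2 or _b are one class to them, and where a whole thing is asked for, a point or a joint stands for the part that bears it (a point fixed in the world has none). Each returns a list of dicts, best first, with "conf" (0 to 1); they miss things now and then, are a little off and sometimes report something else, mostly with a low value. They report only what shows in the picture. A call takes as long as a camera call. They do not tell look-alikes from the thing itself.
- r.look_for(query, camera): "xyz" ([x, y, z] in m, in world coordinates, good to about 4 mm: the middle of the surface that is visible of it).
The state is a dict: "time": time; "joint_positions": joint angles; "joint_vel": joint speeds; "effort": joint torques, N m; "position": TCP position; "orientation": TCP orientation; "force": force on the tool from outside, world axes, zero at the start; "torque": the same for the moment, N m; "gripper_width": finger opening in m.
Only numpy, scipy, OpenCV 4.12 (cv2) and the standard library are available. Lean on these libraries where they do the work, as an engineer would, in place of code of your own. Each camera call takes 0.05 s, during which the arm holds its last target. There are 200 camera calls.

### The job

A long tube is about to be polished on the three telescoping work rests, but two of them stand one hole too high. Press the red sprung button on each of the two tall rests so that it sinks one hole and clicks in, level with the short one, which is already right: do not lower that one, and do not knock over the white bottle.

Things in the scene. Friction and masses are not known exactly. Their poses are not given: they have to be found in the camera images.
- button_a (a point): Centre of the top of rest a's red round sprung button, 36 mm across; starts tall, pin in the top hole. A rest: bolted-down steel foot 96 mm across, blue 36 mm square tube 127 mm high, aluminium column sliding in it, dark head 60 mm wide with a rubber V; the button stands on an ear in front, 44 mm from the column's axis. Z up.
- column_a (a joint): Slide of rest a's inner column, m, growing as it sinks: 0 pin in the top hole, 0.040 second, 0.080 third (end 0.085). Button: 1.5 N starts it, 4 N at its full 10 mm; past 7 mm the brass pin is out and the column (0.4 to 0.75 kg) sinks by itself at about 45 mm/s (the force then falls). It cannot be raised by pushing.
- button_b (a point): The same point on rest b, built like rest a; starts tall, pin in the top hole. Height of a released button's top above the bench: 250 mm in the top hole, 210 mm in the second, 170 mm in the third. The rest of the head ends at least 16 mm lower than its released button.
- column_b (a joint): Slide of rest b's inner column, as column_a. Once the column has begun to sink the button may be let go: the pin rides down the tube wall and snaps into the next hole within about 1.5 s. A press of 12 to 35 mm in all, then lifting off, gives one hole; pressing on beyond about 40 mm carries the pin past it. Press by distance, not force.
- button_c (a point): The same point on rest c, built like rest a; starts short, already set in the second hole, button top 210 mm above the bench.
- column_c (a joint): Slide of rest c's inner column, as column_a; starts at about 0.040.
- bottle: White plastic bottle with a black cap, standing loose on the bench beyond the rests, 64 mm across, 150 mm tall, about 0.3 kg; origin at the centre of its underside, z up along the bottle.
Mind the look-alikes: they are no part of the job. Leave any green look-alike of the part that bears button_b alone.

How it is judged:
By the outcome, as a careful person would: the job done as asked, in the order asked, and still so for the second after the job is handed in, with the robot touching nothing.
It also fails if it takes over 38 s, if anything falls off the work surface, if the arm or the gripper's body presses on something with over 40 N, if the wrist force passes 120 N, or if a joint passes its speed limit or range.

## Working session

There is one attempt and no reset: what is moved stays moved. The work goes in short steps, Python scripts to look and compute and a tool call to move; the robot and the scene stay as the last step left them, time stands still between calls to the robot, and variables do not carry over. Pictures are saved under pics/ and viewed, about 8 in all and at most 12, crops included, and the job is handed in when it is done.

Besides the shell and the picture viewer there is one more tool, called after "Emit:" as a command line: name --argument value ..., lists and objects as JSON in quotes. servo_tool: Moves the arm, as the interface text tells. Its arguments: {"type":"object","properties":{"increments":{"type":"array"},"newtons":{"type":"number"}},"required":["increments"]}

```bash
mkdir -p pics
python3 - <<'E'
from rig import r
import cv2, numpy as np
s=r.sense(); print(s["time"],s["position"],s["orientation"],s["gripper_width"])
for c in ("scene","top"):
    im=r.grab_frame(c); cv2.imwrite(f"pics/{c}0.png",im)
    p=r.camera_params(c); R=np.array(p["R"]);t=np.array(p["t"])
    for q in ("button_a","bottle","column_a"):
        for d in r.look_for(q,c):
            X=R@np.array(d["xyz"])+t; print(c,q,round(d["conf"],2),np.round(d["xyz"],3),[int(p["fx"]*X[0]/X[2]+p["cx"]),int(p["fy"]*X[1]/X[2]+p["cy"])])
E
```

```text
0.0 [ 0.21636213 -0.58600866  0.23075089] [-5.26621633e-04  9.84399309e-01  1.75948021e-01 -1.27513319e-04] 0.08498691601062423
scene button_a 0.72 [0.474 0.2   0.205] [424, 299]
scene button_a 0.69 [ 0.477 -0.005  0.251] [362, 222]
scene button_a 0.6 [ 0.507 -0.238  0.243] [289, 165]
scene button_a 0.58 [ 0.376 -0.441  0.246] [287, 95]
scene bottle 0.77 [0.688 0.03  0.097] [292, 318]
scene column_a 0.97 [ 0.55  -0.239  0.222] [274, 179]
scene column_a 0.89 [0.51  0.216 0.188] [415, 318]
scene column_a 0.74 [0.51  0.008 0.225] [353, 240]
scene column_a 0.72 [ 0.417 -0.432  0.224] [276, 109]
top button_a 0.81 [ 0.473 -0.011  0.25 ] [302, 267]
top button_a 0.71 [ 0.378 -0.443  0.247] [508, 314]
top button_a 0.65 [0.472 0.197 0.208] [209, 269]
top button_a 0.46 [ 0.508 -0.241  0.249] [410, 252]
top bottle 0.7 [0.662 0.009 0.1  ] [299, 200]
top column_a 0.96 [0.502 0.    0.23 ] [298, 255]
top column_a 0.82 [0.506 0.211 0.188] [206, 256]
top column_a 0.71 [ 0.542 -0.247  0.229] [411, 238]
top column_a 0.66 [ 0.413 -0.441  0.232] [504, 298]
top column_a 0.38 [0.662 0.01  0.103] [298, 199]
```

View pics/scene0.png

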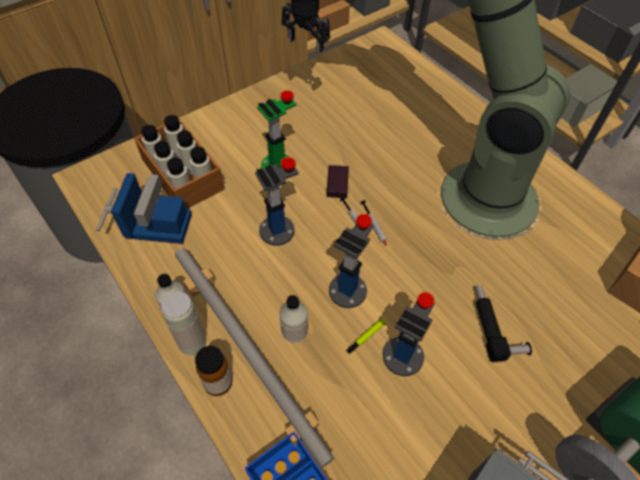

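View pics/top0.png

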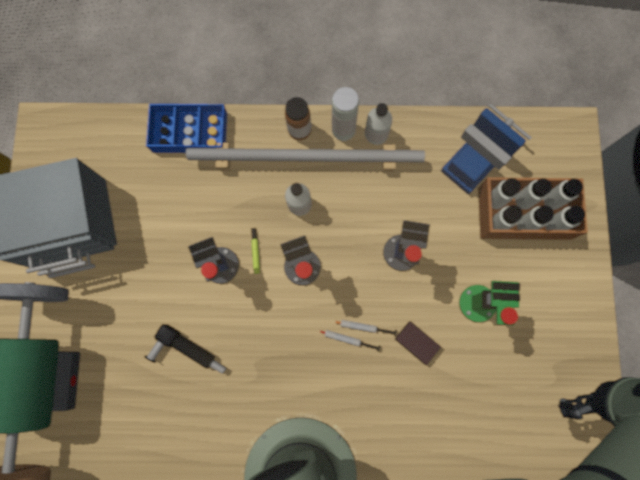

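Candidates (top-image pixels):
- Green rest, button (510,316): the look-alike, so I leave it.
- Blue-tube rest (413,254): z≈0.25, tall, to be pressed.
- Blue-tube rest (303,270): z≈0.25, tall, to be pressed.
- Blue-tube rest (208,270): z≈0.208, the short one, so I leave it.

The white bottle is at (298,198), beyond the rests. I'll confirm with one crop and refine the positions from the red blobs.

```bash
cat > h.py <<'E'
import cv2, numpy as np
from rig import r
from scipy.spatial.transform import Rotation as Ro
def blobs(im,amin=60):
    h=cv2.cvtColor(im,cv2.COLOR_BGR2HSV)
    m=(((h[...,0]<6)|(h[...,0]>174))&(h[...,1]>190)&(h[...,2]>110)).astype(np.uint8)
    n,_,st,c=cv2.connectedComponentsWithStats(m)
    return [(c[i],st[i,4]) for i in range(1,n) if st[i,4]>amin]
def atz(p,R,t,uv,z):
    d=R.T@np.array([(uv[0]-p["cx"])/p["fx"],(uv[1]-p["cy"])/p["fy"],1]); o=-R.T@t
    return o+d*(z-o[2])/d[2]
def shift(X):
    s=r.sense(); w,x,y,z=s["orientation"]
    return np.round(1000*Ro.from_quat([x,y,z,w]).inv().apply(np.array(X)-s["position"]),1)
E
python3 - <<'E'
from h import *
for c in ("scene","top"):
    im=cv2.imread(f"pics/{c}0.png"); p=r.camera_params(c); R=np.array(p["R"]);t=np.array(p["t"])
    for uv,a in blobs(im):
        print(c,np.round(uv),a,"z.247",np.round(atz(p,R,t,uv,.247),3),"z.207",np.round(atz(p,R,t,uv,.207),3))
im=cv2.imread("pics/scene0.png")[80:400,220:480]; cv2.imwrite("pics/crop.png",cv2.resize(im,None,fx=1.85,fy=1.85,interpolation=cv2.INTER_CUBIC))
print("shift to 70 above east",shift([.509,-.240,.32]), shift([.475,-.010,.32]))
E
```

```text
scene [287.  95.] 95 z.247 [ 0.378 -0.44   0.247] z.207 [ 0.353 -0.48   0.207]
scene [288. 163.] 121 z.247 [ 0.508 -0.243  0.247] z.207 [ 0.489 -0.274  0.207]
scene [364. 221.] 154 z.247 [ 0.47  -0.008  0.247] z.207 [ 0.449 -0.03   0.207]
scene [426. 300.] 187 z.247 [0.493 0.215 0.247] z.207 [0.473 0.203 0.207]
shift to 70 above east [ 394.4 -223.5  -88.8] [ 442.1 -451.1  -88.7]
```

View pics/crop.png

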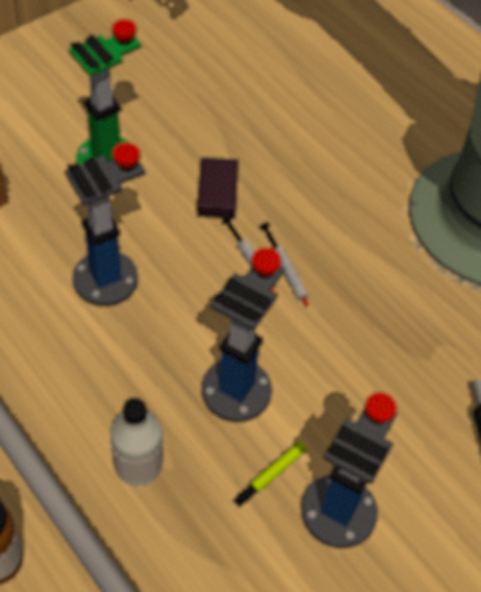

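The crop confirms it. The green rest is at the top left. The two blue rests with a visible aluminium column, at crop (125,155) and (265,262), are tall. The third, at (380,408), is low and already set. I'll go above the first tall one with the gripper shut.

Emit:
servo_tool --increments '[[0, [0, 0, -45], [0, 0, 0]], [0, [0, 0, -85], [0, 0, 0]], [0, [44, -25, -85], [0, 0, 0]], [0, [88, -50, -85], [0, 0, 0]], [0, [132, -75, -85], [0, 0, 0]], [0, [176, -100, -85], [0, 0, 0]], [0, [220, -125, -85], [0, 0, 0]], [0, [264, -150, -85], [0, 0, 0]], [0, [308, -175, -85], [0, 0, 0]], [0, [350, -199, -85], [0, 0, 0]], [0, [380, -217, -85], [0, 0, 0]], [0, [393, -225, -85], [0, 0, 0]], [0, [393, -225, -85], [0, 0, 0]], [0, [393, -225, -85], [0, 0, 0]]]' --newtons 30

```text
time: 2.15
position: [0.5064, -0.2404, 0.3163]
orientation: [0.0, 0.985, 0.175, -0.0]
force: [-0.3, -0.5, -0.1]
gripper_width: 0.0001
```

Run:
```python
from h import *
s=r.sense(); im=r.grab_frame("wrist"); cv2.imwrite("pics/w1.png",im)
p=r.camera_params("wrist"); T=np.array(p["T_tool_cam"]); w,x,y,z=s["orientation"]
W=np.eye(4); W[:3,:3]=Ro.from_quat([x,y,z,w]).as_matrix(); W[:3,3]=s["position"]
C=np.linalg.inv(W@T)
for uv,a in blobs(im,200): print(np.round(uv),a,np.round(atz(p,C[:3,:3],C[:3,3],uv,.249),4))
print([ (np.round(d["xyz"],4),round(d["conf"],2)) for d in r.look_for("button_a","wrist")])
```

```text
[321. 255.] 2117 [ 0.5093 -0.2446  0.249 ]
[(array([ 0.5098, -0.2443,  0.2451]), 0.79)]
```

View pics/w1.png

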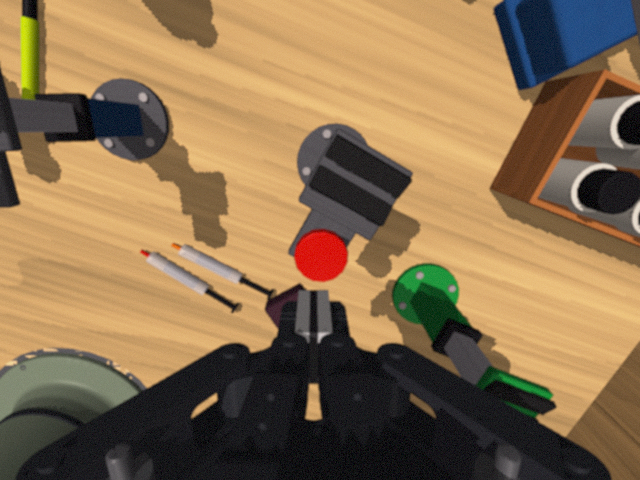

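The wrist view shows the red button at (321,255), which is (0.509, -0.2445). Its head is dark with a blue rest under it, and the green rest is off to the right at (427,295). I'll correct by a few mm and press about 22 mm.

Emit:
servo_tool --increments '[[0, [1, 4.5, 30], [0, 0, 0]], [0, [1, 4.5, 55], [0, 0, 0]], [0, [1, 4.5, 62], [0, 0, 0]], [0, [1, 4.5, 66], [0, 0, 0]], [0, [1, 4.5, 70], [0, 0, 0]], [0, [1, 4.5, 74], [0, 0, 0]], [0, [1, 4.5, 78], [0, 0, 0]], [0, [1, 4.5, 82], [0, 0, 0]], [0, [1, 4.5, 86], [0, 0, 0]], [0, [1, 4.5, 89], [0, 0, 0]]]'

```text
time: 3.5
position: [0.5097, -0.2429, 0.227]
orientation: [-0.0, 0.984, 0.176, -0.0]
force: [-0.3, -0.4, 0.4]
gripper_width: 0.0001
```

Emit:
servo_tool --increments '[[0, [0, 0, -30], [0, 0, 0]], [0, [0, 0, -70], [0, 0, 0]], [0, [0, 0, -89], [0, 0, 0]], [0, [0, 0, -89], [0, 0, 0]], [0, [0, 0, -89], [0, 0, 0]], [0, [0, 0, -89], [0, 0, 0]], [0, [0, 0, -89], [0, 0, 0]], [0, [0, 0, -89], [0, 0, 0]], [0, [0, 0, -89], [0, 0, 0]], [0, [0, 0, -89], [0, 0, 0]], [0, [0, 0, -89], [0, 0, 0]], [0, [0, 0, -89], [0, 0, 0]]]'

```text
time: 5.0
position: [0.5097, -0.243, 0.3163]
orientation: [-0.0, 0.984, 0.176, 0.0]
force: [0.4, -0.5, 0.1]
gripper_width: -0.0006
```

```bash
cat >> h.py <<'E'
def wristbtn(zs,f):
    s=r.sense(); im=r.grab_frame("wrist"); cv2.imwrite(f,im)
    p=r.camera_params("wrist"); T=np.array(p["T_tool_cam"]); w,x,y,z=s["orientation"]
    W=np.eye(4); W[:3,:3]=Ro.from_quat([x,y,z,w]).as_matrix(); W[:3,3]=s["position"]
    C=np.linalg.inv(W@T)
    for uv,a in blobs(im,200): print(np.round(uv),a,[np.round(atz(p,C[:3,:3],C[:3,3],uv,q),4) for q in zs])
E
python3 - <<'E'
from h import *
wristbtn([.249,.209,.169],"pics/w2.png")
print([ (np.round(d["xyz"],4),round(d["conf"],2)) for d in r.look_for("button_a","wrist")])
im=r.grab_frame("scene"); cv2.imwrite("pics/scene1.png",im)
p=r.camera_params("scene"); R=np.array(p["R"]);t=np.array(p["t"])
for uv,a in blobs(im): print(np.round(uv),[np.round(atz(p,R,t,uv,q),3) for q in (.247,.207,.167)])
print(r.sense()["time"])
E
```

```text
[315. 239.] 1535 [array([ 0.5216, -0.24  ,  0.249 ]), array([ 0.5095, -0.2447,  0.209 ]), array([ 0.4974, -0.2494,  0.169 ])]
[(array([ 0.5082, -0.2459,  0.2069]), 0.78)]
[289. 175.] [array([ 0.527, -0.212,  0.247]), array([ 0.508, -0.243,  0.207]), array([ 0.489, -0.273,  0.167])]
[364. 221.] [array([ 0.47 , -0.008,  0.247]), array([ 0.449, -0.03 ,  0.207]), array([ 0.428, -0.051,  0.167])]
[426. 300.] [array([0.493, 0.215, 0.247]), array([0.473, 0.203, 0.207]), array([0.453, 0.191, 0.167])]
5.15
```

The first rest has dropped exactly one hole: both the wrist and scene views agree at z≈0.209 (xy matches, and look_for gives 0.207). Now the second.

Emit:
servo_tool --increments '[[0, [8, -42, 0], [0, 0, 0]], [0, [16, -84, 0], [0, 0, 0]], [0, [24, -126, 0], [0, 0, 0]], [0, [32, -168, 0], [0, 0, 0]], [0, [40, -208, 0], [0, 0, 0]], [0, [45, -232, 0], [0, 0, 0]], [0, [45, -232, 0], [0, 0, 0]], [0, [45, -232, 0], [0, 0, 0]]]'

```text
time: 6.15
position: [0.4717, -0.0104, 0.3163]
orientation: [0.0, 0.984, 0.176, -0.0]
force: [0.5, -0.5, -0.0]
gripper_width: -0.0003
```

Run:
```python
from h import *
print(r.sense()["position"])
wristbtn([.249,.209],"pics/w3.png")
print([ (np.round(d["xyz"],4),round(d["conf"],2)) for d in r.look_for("button_a","wrist")])
print(shift([.472,-.0095,.25]))
```

```text
[ 0.47165698 -0.0103877   0.31631952]
[ 29. 136.] 2030 [array([0.4853, 0.1715, 0.249 ]), array([0.4735, 0.2009, 0.209 ])]
[312. 258.] 2120 [array([ 0.4711, -0.01  ,  0.249 ]), array([ 0.4566, -0.0152,  0.209 ])]
[599. 291.] 1512 [array([ 0.5155, -0.2   ,  0.249 ]), array([ 0.5095, -0.2414,  0.209 ])]
[(array([0.4749, 0.1972, 0.21  ]), 0.71), (array([ 0.508 , -0.2403,  0.2027]), 0.61), (array([ 0.4697, -0.0082,  0.2517]), 0.57)]
[ 0.7 -0.9 66.2]
```

View pics/w3.png

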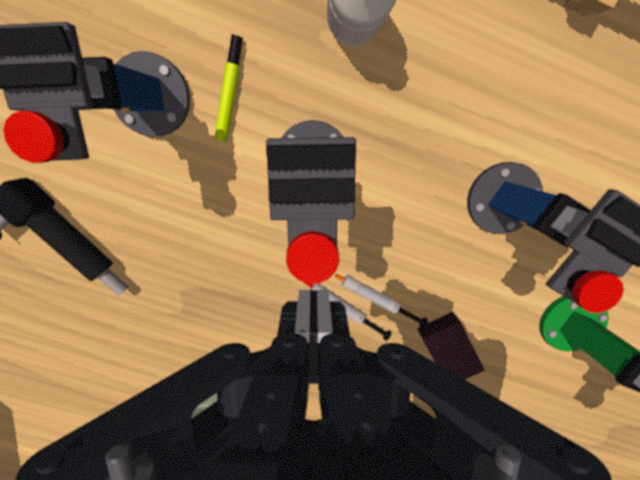

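The second tall button is at (312,258), which puts it at (0.471, -0.010, 0.25), directly below the tool. The short rest is at the left, (33,136), and the one already lowered is at the right, (599,291). I'll press the same way.

Emit:
servo_tool --increments '[[0, [0, 0, 30], [0, 0, 0]], [0, [0, 0, 55], [0, 0, 0]], [0, [0, 0, 62], [0, 0, 0]], [0, [0, 0, 66], [0, 0, 0]], [0, [0, 0, 70], [0, 0, 0]], [0, [0, 0, 74], [0, 0, 0]], [0, [0, 0, 78], [0, 0, 0]], [0, [0, 0, 82], [0, 0, 0]], [0, [0, 0, 86], [0, 0, 0]], [0, [0, 0, 89], [0, 0, 0]]]'

```text
time: 7.5
position: [0.4715, -0.0097, 0.227]
orientation: [-0.0, 0.984, 0.176, -0.0]
force: [0.4, -0.8, 0.7]
gripper_width: 0.0003
```

Emit:
servo_tool --increments '[[0, [0, 0, -30], [0, 0, 0]], [0, [0, 0, -70], [0, 0, 0]], [0, [0, 0, -89], [0, 0, 0]], [0, [0, 0, -89], [0, 0, 0]], [0, [0, 0, -89], [0, 0, 0]], [0, [0, 0, -89], [0, 0, 0]], [0, [0, 0, -89], [0, 0, 0]], [0, [0, 0, -89], [0, 0, 0]], [0, [0, 0, -89], [0, 0, 0]], [0, [0, 0, -89], [0, 0, 0]], [0, [0, 0, -89], [0, 0, 0]], [0, [0, 0, -89], [0, 0, 0]], [0, [0, 0, -89], [0, 0, 0]], [0, [0, 0, -89], [0, 0, 0]]]'

```text
time: 9.25
position: [0.4716, -0.0097, 0.3163]
orientation: [-0.0, 0.984, 0.176, -0.0]
force: [0.6, -0.5, 0.9]
gripper_width: 0.0002
```

Run:
```python
from h import *
wristbtn([.249,.209,.169],"pics/w4.png")
print([ (np.round(d["xyz"],4),round(d["conf"],2)) for d in r.look_for("button_a","wrist")])
im=r.grab_frame("scene"); cv2.imwrite("pics/scene2.png",im)
p=r.camera_params("scene"); R=np.array(p["R"]);t=np.array(p["t"])
for uv,a in blobs(im): print(np.round(uv),[np.round(atz(p,R,t,uv,q),3) for q in (.247,.207,.167)])
print(r.look_for("bottle","scene")[:1],r.sense()["time"],r.sense()["force"])
```

```text
[ 31. 136.] 2022 [array([0.4853, 0.1717, 0.249 ]), array([0.4736, 0.201 , 0.209 ]), array([0.4618, 0.2303, 0.169 ])]
[313. 239.] 1534 [array([ 0.4833, -0.0055,  0.249 ]), array([ 0.4712, -0.01  ,  0.209 ]), array([ 0.459 , -0.0144,  0.169 ])]
[600. 291.] 1494 [array([ 0.5155, -0.2   ,  0.249 ]), array([ 0.5095, -0.2415,  0.209 ]), array([ 0.5035, -0.283 ,  0.169 ])]
[(array([ 0.4707, -0.0076,  0.2074]), 0.9), (array([0.4725, 0.1972, 0.2135]), 0.86), (array([ 0.5083, -0.2443,  0.2038]), 0.64)]
[287.  95.] [array([ 0.378, -0.44 ,  0.247]), array([ 0.353, -0.48 ,  0.207]), array([ 0.328, -0.519,  0.167])]
[289. 175.] [array([ 0.528, -0.211,  0.247]), array([ 0.509, -0.241,  0.207]), array([ 0.49 , -0.271,  0.167])]
[362. 232.] [array([0.491, 0.013, 0.247]), array([ 0.47 , -0.008,  0.207]), array([ 0.45 , -0.029,  0.167])]
[425. 300.] [array([0.494, 0.215, 0.247]), array([0.473, 0.203, 0.207]), array([0.453, 0.191, 0.167])]
[{'xyz': [0.6874, 0.031, 0.098], 'conf': 0.82}] 9.45 [-0.55815335  0.75643214 -0.09201192]
```

View pics/scene2.png

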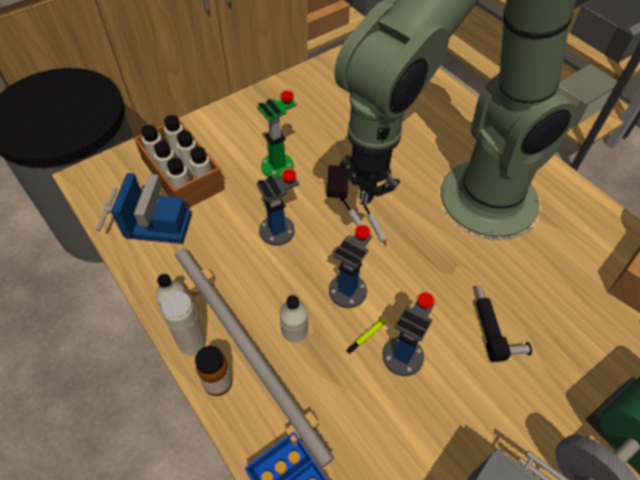

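The three blue rests are now level, with buttons at (289,175), (362,232) and (425,300). The green rest at (287,95) hasn't moved, the bottle at (293,320) is still upright, and the tool is clear. Handing in.

```bash
python3 -c "
from rig import r
print(r.hand_in())"
```

```text
the job is handed in; nothing more can be done
None
```

I pressed the red buttons on the two tall blue rests by about 22 mm each with the shut fingertips, then lifted off. Each rest sank one hole, and I handed the job in at about 9.5 s.

The last checks agreed. The wrist and scene images put both lowered button tops at about 0.21 m, level with the short rest, which did not move. The green look-alike's button had not moved, and the bottle was still upright in its place. The tool hung about 0.1 m above the rests, touching nothing. No check failed; the network's height readings scattered by about 6 mm (0.204 to 0.214 m), small against the 40 mm between holes.

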